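# Open the bread cupboard with the sagging bolt and hold it ajar

## Robot

A 6-joint arm with a two-finger parallel gripper is mounted at the origin on the work surface. World frame = base frame: x ahead of the robot, y to its left, z up, the work surface at z = 0. Lengths are in m, angles in rad, forces in N, time in s.
With the tool pointing down it reaches from about 0.375 to 0.975 m from the base axis. Payload 3.8 kg.
Tool frame: the origin (TCP) lies midway between the tips of the shut fingers; the grasp point (between the pads) lies 19 mm behind it; z points along the fingers, y is the line along which they close (so a half turn about z gives the same grasp; the last joint's range is limited). The gripper opens to 85 mm and grips with 20 to 120 N. Pads are 22 mm wide; open, the fingers measure 114 mm over their backs; the gripper's body (76 mm by 85 mm) begins 54 mm behind the grasp point. The pads swing forward as they close: fully open they stand 13 mm farther back than shut.
Start: joints at [1.068, 0.264, 1.604, -0, 1.274, -0.037], TCP at [0.303, 0.603, 0.231] pointing down, gripper open.
Joint ranges: [-2.63, 2.63], [-0.94, 2.18], [0.31, 2.57], [-1.31, 4.45], [0, 2.66], [-2.55, 2.55]. Speed limits (rad/s): [2.57, 2.57, 3.14, 3.14, 3.14, 3.14].

## Interface

Orientations are given as a rotation vector (axis times angle).
In Python, from workcell import bot gives the robot as it stands.
- The arm moves only by the tool step_arm, never from a script. Its argument "motion" is a list of rows, each a list of 5 numbers: the finger opening in cm, from 0 to 8.54, then the shift along the tool's x, y, z in cm, then the turn about the tool's z in degrees. In form: [[claw, dx, dy, dz, twist], ...]. A call has 1 to 20 rows; each row is the pose to reach, as a shift and turn from the pose commanded when the call began, along the tool's axes at that moment; what a row does not reach only later rows make up. A row lasts 1/10 s, in which the tool goes at most 50 mm and 8.59 degrees, less where a joint would pass 70% of its speed; a pose out of reach is approached as far as the arm can. A call with a gripper value outside its range is refused whole. The fingers move at their own pace and stop on an object; "force" is the grip in N (left out, the last holds). Time passes only in rows, so rows that repeat a pose let the fingers close. It gives the time, the measured TCP pose, the force, the opening and the grip force at its end, in the units of the state.
- bot.read_state(): the state, without advancing time (a new reading comes with each control period).
- bot.read_camera(name): name is "side" or "top" or "wrist"; returns (picture, depth): 420x560x3 uint8, red, green, blue; 420x560 float32, m along the optical axis (not along the pixel's ray), 0 where there is no reading.
- bot.calibration(name): a dict with "mtx" (3x3 intrinsics, pixels), "k1" (the pictures are not rectified: a ray, as slopes to the right and down, at radius r is drawn at 1 + k1 r^2 times it, then the intrinsics apply), "origin" and "orientation" of the camera in the world; the wrist camera has in their place "T_tool_cam" (4x4, takes a point from camera to tool coordinates, whose origin is the TCP and whose axes are the flange's). Camera axes: x right, y up, looking along -z (the intrinsics and any distortion apply to the point x, -y, -z); pixel columns grow to the right and rows downward; lengths in m; the calibration is good to about 2 mm. A picture is of the moment at which its call begins: read the wrist's pose just before it. calibration takes no time and is no camera call.
- bot.finish_job(): hands the job in; it is judged then, once.
The state is a dict: "time": time; "q": joint angles; "joint_vel": joint speeds; "joint_torque": joint torques, N m; "tool_pos": TCP position; "tcp_rot": TCP orientation; "wrist_force": force on the tool from outside, world axes, zero at the start; "torque": the same for the moment, N m; "width": opening from 0.0 (shut) to 1.0 (fully open); "grip_force": force on a finger pad.
Only numpy, scipy, OpenCV 4.12 (cv2) and the standard library are available. Lean on these libraries where they do the work, as an engineer would, in place of code of your own. Each camera call takes 0.05 s, during which the arm holds its last target. There are 200 camera calls.

## Task

I need to reach into the bread cupboard, and its sprung door falls shut by itself. First swing the turn button on the cupboard's head rail round, well clear of the door; then draw the sagging door bolt back as far as it goes, lift its nose over the bent keeper while you pull the door open by the bolt's knob, without wrenching the bolt against the keeper and without disturbing the things standing about. Finish still holding: keep the door about a hand's width ajar (some 90 mm at its free edge) with the bolt drawn, do not let go.

Things in the scene. Friction and masses are not known exactly. Their poses are not given: they have to be found in the camera images.
- cupboard: pale wooden bread cupboard on the counter, fixed, 352 wide, 200 deep, 244 mm high, flat top without overhang. Origin: centre of its underside. Cupboard axes: -x is the way the front faces, +y along the front from hinge side to bolt side, z up. Front (frame and shut door flush) at x = -100 mm; head rail z = 220 to 244, stiles 42 mm wide; door y = -132 (hinge) to 132 mm, z = 30 to 218
- door_hinge (a joint): angle of the sprung door (264 mm wide, 18 mm thick), rad: 0 shut, growing as its free edge comes out of the front (from cupboard +y towards -x about the vertical hinge line). A spring shuts it: about 0.3 N m near shut, 0.4 N m at 0.35 rad (some 2 N at the knob). 0.34 rad is 90 mm at the free edge
- hinge_line (a point): point on the vertical hinge line of the door, in the plane of the front, at a height of 200 mm; does not move with the door
- door_leaf: the moving door with all that is on it, the bolt included. Origin: on the hinge line in the front plane, at counter height; its axes are the cupboard's when shut and turn with the door
- door_edge (a point): top region of the door's free edge: on its front face, at the free edge, height 200 mm; moves with the door, 264 mm from the hinge line
- bolt: grey steel bolt: round rod 10 mm thick, 182 mm long, along cupboard y near the top of the door, axis 14 mm in front of its face, in two stretched straps on the door (23 mm out from the face, at cupboard y = -13 to 1 and 57 to 77 mm). Origin: on the axis at the tail strap, where it pivots when shot (the origin slides with the rod); +y along the rod to the nose. At rest the nose hangs 0.06 rad down
- bolt_grip (a point): middle of the bolt's finger knob: a metal cylinder 14 mm thick, 28 mm long, axis square to the door, reaching from 26 to 54 mm out from the door face (this point 40 mm out), 51 mm below the cupboard's top. Nothing above it; straps and keeper beside it stand out no more than 25 mm. 110 mm along the rod from the pivot when shot
- bolt_nose (a point): the free end of the bolt rod, on its axis, 170 mm from the pivot when shot
- bolt_draw (a joint): how far the bolt is drawn back along itself, m: 0 fully shot, 0.022 drawn to the stop (the knob's stem at the front strap). Drawing moves the knob towards the hinge (cupboard -y). Stays where left (1.2 N friction). The nose leaves the keeper's closed socket at 0.012; at 0.022 it is still 8 mm behind the bent lip, so the door stays caught
- bolt_lift (a joint): how far the sagging nose end is raised, rad: 0 hanging, 0.15 top of the play; falls back if let go. Drawn, the nose passes over the lip from about 0.07 rad up: the knob (then 88 mm from the pivot) raised straight up 6 to 7 mm; its play is 13 mm in all. While the nose is in the closed socket only some 0.02 rad is possible
- keeper: bent steel keeper on the stile at the free-edge side, fixed to the cupboard. Outer part (cupboard y = 153 to 169 mm): closed socket round the nose. Inner part (y = 135 to 153): open at the top, with only a bent-up lip in front of the bolt, 3.5 mm thick, 21 to 24.5 mm out from the front, top 196 mm above the counter. Origin: the cupboard's
- lip_top (a point): middle of the top edge of the bent lip, cupboard y = 144 mm
- turn_button (a joint): angle of the small flat steel turn button on the head rail, rad: 0 hanging down over the top of the door, + or - 1.57 level along the head rail; positive swings its end towards cupboard +y (the bolt), negative towards -y (the hinge). Stays where left (0.03 N m friction). Clear of the door beyond 1.33 rad either way; turns to 2.2 rad either way
- button_grip (a point): middle of the turn button's finger pin: a metal cylinder 10 mm thick standing square out of the front, from 7 to 33 mm out (this point 21 mm out), at the end of the 12 mm wide flat button, 29 mm from its pivot
- button_pivot (a point): on the turn button's pivot axis, 21 mm out from the front, height 232 mm (cupboard y = -60 mm)
- storage_jar: glass jar with metal lid, 84 mm across, 116 mm high, loose on the cupboard's top near its back. Origin under its centre. Leave it alone
- flower_cutter: flower-shaped steel biscuit cutter, 60 mm across, 24 mm high, loose on the counter in front of the door (lower than the door's bottom edge). Origin under its centre. Leave it alone
- round_cutter: round steel biscuit cutter, 64 mm across, 26 mm high, loose in front of the cupboard. Origin under its centre. Leave it alone
- measuring_jug: clear plastic jug, 112 mm across, 140 mm high, with a handle, loose. Origin under its centre. Leave it alone
- mug: white mug, 80 mm across, 92 mm high, loose. Origin under its centre. Leave it alone
- dish_soap: bottle of dish soap, 64 mm across, 190 mm high, loose. Origin under its centre. Leave it alone
- flour_shaker: metal flour shaker, 74 mm across, 128 mm high, loose. Origin under its centre. Leave it alone
- rolling_pin: wooden rolling pin, barrel 60 mm thick and 250 mm long, loose. Origin under its middle, along its y. Leave it alone

How it is judged:
On the way, in this order (a step that is already met when the one before it is completed fails the run):
1. the turn button is swung clear of the door while the bolt is still shot ((value of joint turn_button above 1.33 rad or value of joint turn_button below -1.33 rad) and value of joint bolt_draw below 0.012 m), for 0.2 s.
2. the bolt is drawn back out of the keeper's socket (value of joint bolt_draw above 0.015 m), for 0.2 s.
3. the nose is over the keeper and the door comes open (value of joint door_hinge above 0.15 rad), for 0.1 s.
At the end, for the whole second after the job is handed in: The robot's fingers still hold the door (more than 0.8 N on the door or its bolt), the door stands still 0.23 to 0.53 rad open (60 to 140 mm at its free edge), the bolt is still drawn (13 mm or more) and the turn button is clear of the door (more than 1.33 rad from hanging) (value of joint door_hinge between 0.23 and 0.53 rad and velocity of joint door_hinge between -0.1 and 0.1 rad/s and contact force between the fingers and door_leaf above 0.8 N and value of joint bolt_draw above 0.013 m and (value of joint turn_button above 1.33 rad or value of joint turn_button below -1.33 rad)); the arm keeps its last pose, push and grip.
It fails at once if the bolt is wrenched against the keeper (more than 30 N) (contact force between bolt and keeper above 30 N).
It fails at once if a bystander is shoved or knocked over (distance of any of storage_jar, flower_cutter, round_cutter, measuring_jug, mug, dish_soap, flour_shaker, rolling_pin from where it was at the start of the episode above 0.03 m).
It fails at once if something else props the door open (contact force between door_leaf and flower_cutter above 0.5 N or contact force between door_leaf and round_cutter above 0.5 N or contact force between door_leaf and storage_jar above 0.5 N).
It also fails if it takes over 46 s, if anything falls off the work surface, if the arm or the gripper's body presses on something with over 40 N, if the wrist force passes 120 N, or if a joint passes its speed limit or range.

## Working session

There is one attempt and no reset: what is moved stays moved. The work goes in short steps, Python scripts to look and compute and a tool call to move; the robot and the scene stay as the last step left them, time stands still between calls to the robot, and variables do not carry over. Pictures are saved under pics/ and viewed, at most 10 in all, crops included, and the job is handed in when it is done.

Besides the shell and the picture viewer there is one more tool, called after "Emit:" as name(argument=value, ...) on one line, values as JSON. step_arm: Moves the arm, as the interface text tells. Its arguments: {"type":"object","properties":{"motion":{"type":"array","items":{"type":"array","items":{"type":"number"}}},"force":{"type":"number"}},"required":["motion"]}

```bash
mkdir -p pics; cat > h.py <<'E'
import numpy as np, cv2
from scipy.spatial.transform import Rotation as R
from workcell import bot
def cam(name):
    s=bot.read_state(); im,d=bot.read_camera(name); c=bot.calibration(name)
    if name=="wrist":
        T=np.eye(4);T[:3,:3]=R.from_rotvec(s["tcp_rot"]).as_matrix();T[:3,3]=s["tool_pos"]; T=T@np.array(c["T_tool_cam"])
    else:
        T=np.eye(4);o=np.array(c["orientation"]);T[:3,:3]=o if o.shape==(3,3) else R.from_rotvec(o).as_matrix();T[:3,3]=c["origin"]
    return im,d,c,T
def pts(uv,z,c,T):
    uv=np.atleast_2d(np.float64(uv)); 
    n=cv2.undistortPoints(uv[:,None],np.array(c["mtx"],float),np.array([c["k1"],0,0,0.]))[:,0]
    z=np.atleast_1d(z)[:,None]
    return (np.c_[n[:,:1],-n[:,1:],-np.ones((len(n),1))]*z)@T[:3,:3].T+T[:3,3]
def proj(P,c,T):
    p=(np.atleast_2d(P)-T[:3,3])@T[:3,:3]; p=p*[1,-1,-1]
    return cv2.projectPoints(p,np.zeros(3),np.zeros(3),np.array(c["mtx"],float),np.array([c["k1"],0,0,0.]))[0][:,0]
def save(im,n): cv2.imwrite("pics/"+n,im[:,:,::-1])
E
python3 - <<'E'
from h import *
for n in("side","top"):
    im,d,c,T=cam(n); save(im,n+"1.png"); np.savez(n+"1.npz",im=im,d=d,T=T); print(n,c,(d>0).mean())
    uv=np.argwhere(d>0)[::1][:,::-1]; P=pts(uv,d[d>0],c,T); np.save(n+"P.npy",np.c_[uv,P])
print(bot.read_state())
E
```

```text
side {'mtx': array([[502.09758633,   0.        , 283.59994999],
       [  0.        , 502.09758633, 209.49918085],
       [  0.        ,   0.        ,   1.        ]]), 'k1': -0.011815213002995475, 'origin': array([ 0.10516782, -1.0482006 ,  0.86109868]), 'orientation': array([ 0.99929067, -0.21059019, -0.3803426 ])} 0.9960246598639456
top {'mtx': array([[395.88977833,   0.        , 271.79620248],
       [  0.        , 395.88977833, 202.75925005],
       [  0.        ,   0.        ,   1.        ]]), 'k1': -0.028014389008328693, 'origin': array([ 0.44502258, -0.01725864,  1.0906786 ]), 'orientation': array([ 0.08562453, -0.08993351, -1.59271245])} 0.995829081632653
{'time': 0.1, 'q': array([ 1.06811619e+00,  2.64673401e-01,  1.60526741e+00,  2.15502778e-05,
        1.27373492e+00, -3.69079211e-02]), 'joint_vel': array([-0.00075229, -0.00290126, -0.00070371,  0.00030907, -0.00031627,
       -0.00080223]), 'joint_torque': array([ 1.06068783e-03, -5.16708004e+01, -3.68591022e+01,  1.46586553e-04,
        6.34959593e-03,  1.52408842e-05]), 'tool_pos': array([0.30282046, 0.602494  , 0.23007334]), 'tcp_rot': array([-0.72491433, -3.05622002,  0.00314453]), 'wrist_force': array([ 0.05921201,  0.89011441, -0.07646391]), 'torque': array([-0.07732543, -0.00231599, -0.01550994]), 'grip_force': 0.0, 'width': 0.9984525171696413}
```

View pics/side1.png

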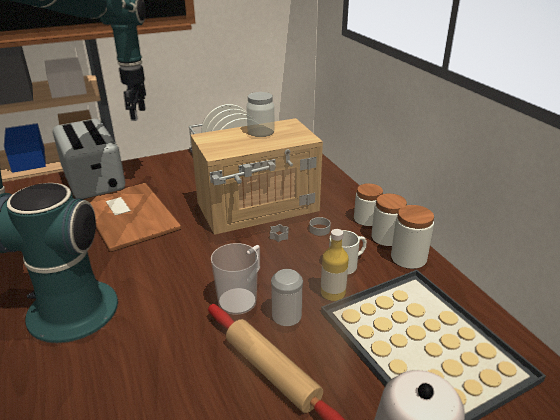

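View pics/top1.png

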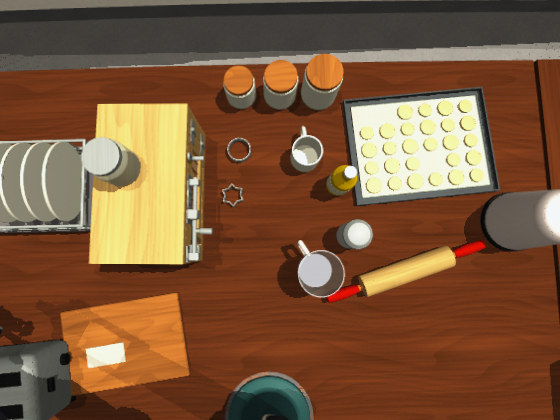

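```bash
python3 - <<'E'
from h import *
for n in("top","side"):
    A=np.load(n+"P.npy"); P=A[:,2:]
    m=(abs(P[:,2]-.244)<.005)&(P[:,0]>.2)
    Q=P[m]; im=np.zeros((420,560),np.uint8); im[A[m,1].astype(int),A[m,0].astype(int)]=255
    im=cv2.morphologyEx(im,cv2.MORPH_OPEN,np.ones((3,3)))
    k,l,st,ce=cv2.connectedComponentsWithStats(im); i=1+st[1:,4].argmax()
    uv=np.argwhere(l==i)[:,::-1]; Q=P[[int(u) for u in (uv[:,1]*0)]] if 0 else P[m & (l[A[:,1].astype(int),A[:,0].astype(int)]==i)]
    r=cv2.minAreaRect((Q[:,:2]*1000).astype(np.float32)); print(n,len(Q),Q[:,2].mean(),r,cv2.boxPoints(r))
E
```

```text
top 12886 0.244603694518012 ((592.8125, 267.4951171875), (202.4978485107422, 352.0332336425781), 88.20866394042969) [[413.7169  171.79787]
 [765.5781  160.79347]
 [771.9081  363.19238]
 [420.04688 374.19678]]
side 3047 0.24547256540053217 ((592.4381713867188, 264.7969970703125), (213.22808837890625, 352.8836975097656), 87.71863555908203) [[411.8922  165.29105]
 [764.4962  151.24387]
 [772.98413 364.30295]
 [420.38013 378.35013]]
```

The side view shows the cupboard front (195–320, 125–225) with the jar on top at (260, 113). The cutters lie in front at (280, 232) and (319, 226). In the top view the front faces world -y. The bolt knob is at (205, 231), the button pin at (197, 157), and the jar at (105, 160).

```bash
cat >> h.py <<'E'
C=np.array([.5928,.2675,0]); YAW=np.radians(88.2)
try: 
    _s=np.load("cup.npy"); C[:2]=_s[:2]; YAW=_s[2]
except Exception: pass
def w(p): 
    return R.from_euler("z",YAW).apply(p)+C
def cup(P): return R.from_euler("z",-YAW).apply(np.asarray(P)-C)
def goto(p,s=None,doorang=0):
    """shift(cm) and twist from present pose to TCP world p, tool y along -cupboard y (turned by -door angle)"""
    s=s or bot.read_state(); M=R.from_rotvec(s["tcp_rot"]).as_matrix()
    d=M.T@(p-s["tool_pos"])*100
    yd=R.from_euler("z",YAW-np.pi-doorang*-1).apply([0,1,0]); t=M.T@yd
    return np.round(d,2), np.degrees(np.arctan2(-t[0],t[1]))
E
python3 - <<'E'
from h import *
print(bot.calibration("wrist"))
for n,p in dict(pin=[-.121,-.06,.203],pinup=[-.121,-.06,.42],knob=[-.14,.104,.193]).items():
    print(n,w(p),goto(w(p)))
for n in("top","side"):
    z=np.load(n+"1.npz"); c=bot.calibration(n)
    for p in([-.121,-.06,.203],[-.14,.104,.193]): print(n,proj(w(p),c,z["T"]))
A=np.load("topP.npy");P=A[:,2:];m=(P[:,2]>.35)&(P[:,2]<.37)&(A[:,1]>130)&(A[:,1]<190); q=P[m]; print("jar",cup(q.min(0)),cup(q.max(0)))
E
```

```text
{'mtx': array([[328.20946586,   0.        , 281.6952038 ],
       [  0.        , 328.20946586, 203.05901295],
       [  0.        ,   0.        ,   1.        ]]), 'k1': -0.07851832881979172, 'T_tool_cam': array([[ 5.63642378e-04,  9.64045610e-01,  2.65736231e-01,
         6.70162912e-02],
       [ 9.99999622e-01, -7.19361206e-04,  4.88660679e-04,
         5.11711371e-04],
       [ 6.62251518e-04,  2.65735855e-01, -9.64045651e-01,
        -1.41884447e-01],
       [ 0.00000000e+00,  0.00000000e+00,  0.00000000e+00,
         1.00000000e+00]])}
pin [0.64896969 0.14467506 0.203     ] (array([-51.49, -25.35,   2.76]), np.float64(65.11290590712291))
pinup [0.64896969 0.14467506 0.42      ] (array([-51.49, -25.4 , -18.94]), np.float64(65.11290590712291))
knob [0.48445381 0.1308358  0.193     ] (array([-37.41, -33.98,   3.77]), np.float64(65.11290590712291))
top [[198.33827136 158.98519124]]
top [[205.46060396 231.07099147]]
side [[288.7777292  163.60824738]]
side [[237.02292118 179.67085102]]
jar [-0.00214199  0.0046121   0.35019943] [ 0.07192765 -0.06385921  0.36498969]
```

```bash
python3 - <<'E'
from h import *
for z in(.42,.36): print(w([-.17,.02,z]),goto(w([-.17,.02,z])))
E
```

```text
[0.56747004 0.0982121  0.42      ] (array([-46.29, -33.21, -18.93]), np.float64(65.11290590712291))
[0.56747004 0.0982121  0.36      ] (array([-46.29, -33.2 , -12.93]), np.float64(65.11290590712291))
```

Emit:
step_arm(motion=[[3, 0, 0, -5, 0], [3, 0, 0, -10, 0], [3, 0, 0, -15, 0], [3, -2, -1.5, -19, 5], [3, -5.5, -4, -19, 13], [3, -9.3, -6.7, -19, 21], [3, -13, -9.4, -19, 29], [3, -17, -12.2, -19, 37], [3, -21, -15, -19, 45], [3, -25, -18, -19, 53], [3, -29, -20.8, -19, 60], [3, -33, -23.7, -19, 65], [3, -37, -26.5, -19, 65], [3, -41, -29.5, -19, 65], [3, -45, -32.3, -17, 65], [3, -46.3, -33.2, -13, 65], [3, -46.3, -33.2, -13, 65], [3, -46.3, -33.2, -13, 65]], force=30)

```text
time: 1.9
tool_pos: [0.5669, 0.0982, 0.3597]
tcp_rot: [-2.253, -2.185, 0.004]
wrist_force: [-0.2, 0.9, -0.3]
width: 0.348
grip_force: 0.0
```

```bash
python3 - <<'E'
from h import *
im,d,c,T=cam("wrist"); save(im,"w1.png"); np.savez("w1.npz",im=im,d=d,T=T)
s=bot.read_state(); print(s["time"],s["tool_pos"],cup(s["tool_pos"]),s["q"],goto(w([-.17,.02,.36])))
for p in([-.121,-.06,.203],[-.14,.104,.193],[-.1,-.176,.244],[-.1,.176,.244],[-.023-.1,.144,.196]): print(p,proj(w(p),c,T).round(1))
E
```

```text
1.95 [0.56756313 0.09902725 0.36171954] [-0.16918233  0.01993256  0.36171954] [1.29135978e-01 2.36426180e-02 1.64061994e+00 6.16462452e-04
 1.47765247e+00 1.58470001e-01] (array([-0.08, -0.01,  0.17]), np.float64(0.11598689249265787))
[-0.121, -0.06, 0.203] [[371.7 134.8]]
[-0.14, 0.104, 0.193] [[193.8 154.2]]
[-0.1, -0.176, 0.244] [[528.6 114.7]]
[-0.1, 0.176, 0.244] [[ 84.1 112.3]]
[-0.123, 0.144, 0.196] [[149.5 136.7]]
```

View pics/w1.png

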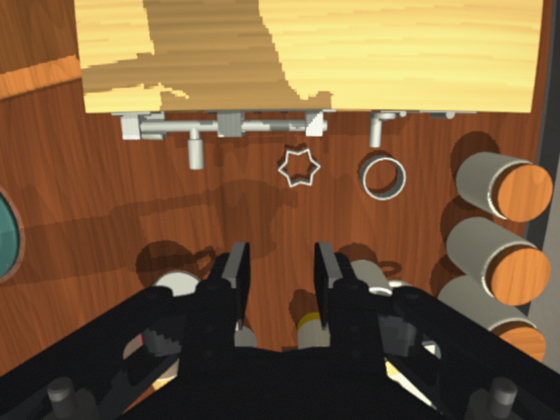

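The wrist view shows the button pin as a grey cylinder from (376, 115) to (376, 146), with the knob at (195, 135–168). The cupboard's front top edge runs along row 110, from column 85 to 531. All of this agrees with my model to within a few mm.

```bash
python3 - <<'E'
from h import *
z=np.load("w1.npz"); d=z["d"];T=z["T"];im=z["im"];c=bot.calibration("wrist")
for n,(u0,u1,v0,v1,za,zb) in dict(pin=(362,392,118,152,.19,.225),knob=(180,212,134,175,.175,.21),top=(80,540,60,125,.238,.25),keeper=(122,142,110,142,.18,.21)).items():
    g=np.argwhere(np.ones_like(d)>0)[:,::-1]; m=(g[:,0]>=u0)&(g[:,0]<=u1)&(g[:,1]>=v0)&(g[:,1]<=v1)
    g=g[m]; P=pts(g,d[g[:,1],g[:,0]],c,T); Q=cup(P); k=(Q[:,2]>za)&(Q[:,2]<zb); Q=Q[k]
    print(n,len(Q),(np.percentile(Q,[1,50,99],axis=0)*1000).round(1).tolist())
    if n=="top":
        for a in np.arange(-.17,.18,.04):
            q=Q[abs(Q[:,1]-a)<.01]; print(round(a,2),q[:,0].min().round(4),end="; ")
E
```

```text
pin 313 [[-130.9, -67.0, 202.0], [-119.1, -61.1, 206.2], [-107.0, -57.3, 208.4]]
knob 507 [[-153.1, 95.4, 192.1], [-137.3, 100.8, 198.1], [-121.0, 108.5, 200.5]]
top 22615 [[-99.1, -173.0, 241.4], [-80.4, 0.9, 243.3], [-61.5, 171.7, 244.9]]
-0.17 -0.0983; -0.13 -0.0982; -0.09 -0.0984; -0.05 -0.1057; -0.01 -0.0987; 0.03 -0.0988; 0.07 -0.0993; 0.11 -0.0996; 0.15 -0.0998; keeper 523 [[-123.8, 149.0, 181.6], [-112.7, 157.9, 200.1], [-100.7, 167.7, 209.9]]
```

```bash
python3 - <<'E'
from h import *
C2=w([.0015,-.0022,0]); np.save("cup.npy",[C2[0],C2[1],YAW+.0047])
E
python3 - <<'E'
from h import *
print(C,np.degrees(YAW))
for z in(.24,.187): print(goto(w([-.123,-.06,z])))
E
```

```text
[0.59504603 0.26893016 0.        ] 88.46929016371149
(array([ 4.77,  8.29, 12.17]), np.float64(-0.1533032528864329))
(array([ 4.77,  8.29, 17.47]), np.float64(-0.1533032528864329))
```

Emit:
step_arm(motion=[[3, 2, 4, 0, 0], [3, 4, 7, 2, 0], [3, 4.8, 8.3, 5, 0], [3, 4.8, 8.3, 8, 0], [3, 4.8, 8.3, 11, 0], [3, 4.8, 8.3, 13, 0], [3, 4.8, 8.3, 14.5, 0], [3, 4.8, 8.3, 16, 0], [3, 4.8, 8.3, 17.3, 0], [3, 4.8, 8.3, 17.3, 0], [3, 4.8, 8.3, 17.3, 0]], force=20)

```text
time: 3.05
tool_pos: [0.6523, 0.1441, 0.1887]
tcp_rot: [2.254, 2.188, 0.001]
wrist_force: [-0.0, 0.1, 0.1]
width: 0.35
grip_force: 0.0
```

```bash
python3 - <<'E'
from h import *
im,d,c,T=cam("side"); save(cv2.resize(im[100:250,170:350],None,fx=4,fy=4),"s2.png")
s=bot.read_state(); print(s["time"],cup(s["tool_pos"]),s["wrist_force"],goto(w([-.123,-.06,.187])))
E
```

```text
3.1 [-0.12320915 -0.06102869  0.1893743 ] [ 0.1406944  -0.01086308  0.64300029] (array([ 0.02, -0.1 ,  0.24]), np.float64(-0.16064915269360489))
```

View pics/s2.png

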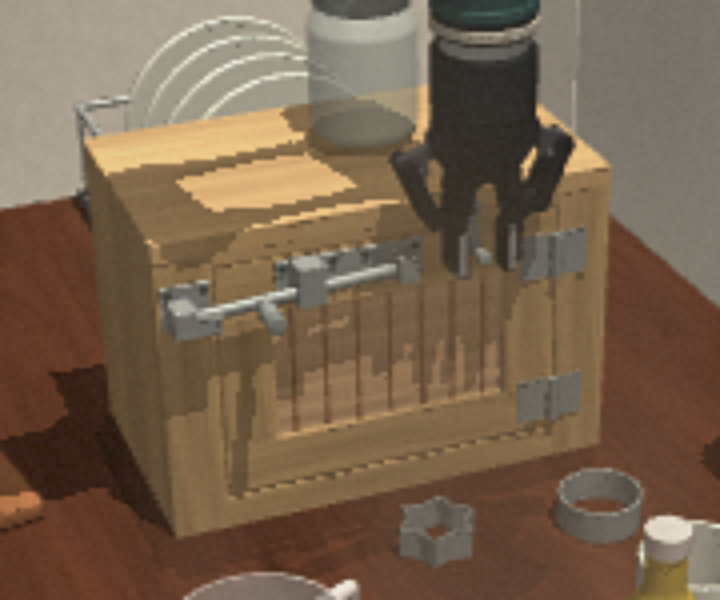

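The crop shows the fingers straddling the pin at (482, 255). I'll grip it and swing it towards the hinge.

Emit:
step_arm(motion=[[0.6, 0, 0, 0, 0], [0.6, 0, 0, 0, 0], [0.6, 0, 0, 0, 0], [0.6, 0, 0, 0, 0], [0.6, 0, 0.6, -0.06, 0], [0.6, 0, 1.1, -0.2, 0], [0.6, 0, 1.6, -0.5, 0], [0.6, 0, 2.1, -0.9, 0], [0.6, 0, 2.45, -1.3, 0], [0.6, 0, 2.7, -1.85, 0], [0.6, 0, 2.85, -2.4, 0], [0.6, 0, 2.9, -3.0, 0], [0.6, 0, 2.85, -3.4, 0], [0.6, 0, 2.85, -3.4, 0], [0.6, 0, 2.85, -3.4, 0]], force=20)

```text
time: 4.6
tool_pos: [0.6785, 0.1434, 0.2204]
tcp_rot: [-2.251, -2.186, 0.007]
wrist_force: [-5.8, 1.4, -1.7]
width: 0.107
grip_force: 20.1
```

Emit:
step_arm(motion=[[3, 0, 0, 0, 0], [3, 0, 0, 0, 0], [3, 0, 0, 0, 0], [3, 0, 0, 0, 0], [3, -1, 0, -4, 0], [3, -3, -3, -9, 0], [3, -4.5, -7, -13, 0], [3, -4.5, -11, -14, 0], [3, -4.5, -12, -14, 0], [3, -4.5, -12, -14, 0], [3, -4.5, -12, -14, 0]])

```text
time: 5.7
tool_pos: [0.5596, 0.1017, 0.3628]
tcp_rot: [2.253, 2.188, 0.002]
wrist_force: [-0.4, 0.0, -0.3]
width: 0.349
grip_force: 0.0
```

```bash
python3 - <<'E'
from h import *
im,d,c,T=cam("wrist"); save(im,"w3.png"); s=bot.read_state(); print(s["time"],cup(s["tool_pos"]))
for n,p,b in(("knob",[-.14,.104,.193],(16,20)),("pinA",[-.121,-.0885,.235],(30,30))):
    u,v=proj(w(p),c,T)[0]; print(n,u,v)
    g=np.array([[x,y] for x in range(int(u-b[0]),min(560,int(u+b[0]))) for y in range(int(v-b[1]),int(v+b[1]))]); Q=cup(pts(g,d[g[:,1],g[:,0]],c,T))
    k=(abs(Q[:,2]-p[2])<.014)&(Q[:,0]<-.108); Q=Q[k]; print(len(Q),(np.percentile(Q,[1,50,99],axis=0)*1000).round(1).tolist())
for z in(.24,.178): print(goto(w([-.142,.104,z])))
E
```

```text
5.75 [-0.16807264  0.03078046  0.36187378]
knob 204.26154535596578 156.0977025860587
502 [[-154.2, 98.0, 192.6], [-138.2, 103.8, 197.9], [-120.9, 111.3, 200.4]]
pinA 425.7104611928676 139.5532309567219
371 [[-132.6, -91.0, 233.8], [-120.2, -85.1, 238.1], [-108.3, -81.9, 240.2]]
(array([ 2.59, -7.33, 12.19]), np.float64(-0.15881198723623963))
(array([ 2.59, -7.33, 18.39]), np.float64(-0.15881198723623963))
```

View pics/w3.png

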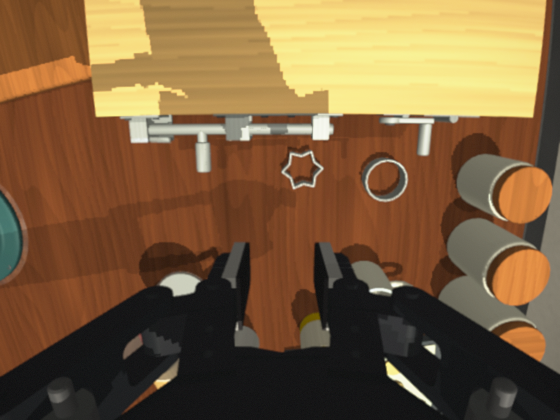

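The button's pin is now level at (425, 138), about 3 mm above its pivot, so it stands at roughly 1.67 rad and clears the door. The knob is at (204, 135–172), matching my model within 1 mm.

Emit:
step_arm(motion=[[3, 1, -4, 0, 0], [3, 2.5, -7.3, 2, 0], [3, 2.5, -7.3, 6, 0], [3, 2.5, -7.3, 10, 0], [3, 2.5, -7.3, 13, 0], [3, 2.5, -7.3, 15, 0], [3, 2.5, -7.3, 16.5, 0], [3, 2.5, -7.3, 17.7, 0], [3, 2.5, -7.3, 18.4, 0], [3, 2.5, -7.3, 18.4, 0], [3, 2.5, -7.3, 18.4, 0]], force=30)

```text
time: 6.85
tool_pos: [0.4879, 0.129, 0.1791]
tcp_rot: [2.253, 2.188, 0.002]
wrist_force: [0.3, 0.6, 0.4]
width: 0.348
grip_force: 0.0
```

```bash
python3 - <<'E'
from h import *
s=bot.read_state(); print(s["time"],cup(s["tool_pos"]),s["wrist_force"],goto(w([-.142,.104,.178])))
E
```

```text
6.85 [-0.14272232  0.10341983  0.17909743] [0.25433409 0.60944581 0.37887452] (array([ 0.07, -0.06,  0.11]), np.float64(-0.15972659220771104))
```

Next I grip the knob and draw it.

Emit:
step_arm(motion=[[0.8, 0, 0, 0, 0], [0.8, 0, 0, 0, 0], [0.8, 0, 0, 0, 0], [0.8, 0, 0, 0, 0], [0.8, 0, 0.4, -0.02, 0], [0.8, 0, 0.8, -0.05, 0], [0.8, 0, 1.2, -0.07, 0], [0.8, 0, 1.6, -0.1, 0], [0.8, 0, 1.9, -0.11, 0], [0.8, 0, 2.2, -0.13, 0], [0.8, 0, 2.2, -0.13, 0], [0.8, 0, 2.2, -0.13, 0]])

```text
time: 8.05
tool_pos: [0.5067, 0.128, 0.1787]
tcp_rot: [-2.251, -2.186, 0.008]
wrist_force: [-8.0, -0.6, 6.6]
width: 0.152
grip_force: 30.2
```

```bash
python3 - <<'E'
from h import *
im,d,c,T=cam("side"); save(cv2.resize(im[120:200,190:330],None,fx=5,fy=5,interpolation=cv2.INTER_CUBIC),"s4.png")
for i in range(3):
    s=bot.read_state(); print(cup(s["tool_pos"]),s["wrist_force"],s["torque"],s["width"])
E
```

```text
[-0.14319172  0.08456279  0.17875091] [-7.49644797  0.29715749  6.29353604] [0.05825009 1.15627545 0.11263561] 0.15550259419341997
[-0.14319172  0.08456279  0.17875091] [-7.49644797  0.29715749  6.29353604] [0.05825009 1.15627545 0.11263561] 0.15550259419341997
[-0.14319172  0.08456279  0.17875091] [-7.49644797  0.29715749  6.29353604] [0.05825009 1.15627545 0.11263561] 0.15550259419341997
```

View pics/s4.png

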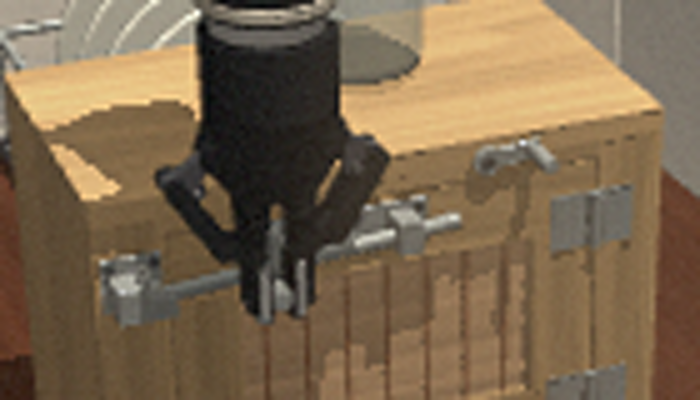

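The crop shows the button level at (515, 155) and the bolt tail well past its strap at (455, 222), so the bolt is drawn. Now the lift.

Emit:
step_arm(motion=[[0.8, 0, 0, -0.2, 0], [0.8, 0, 0, -0.4, 0], [0.8, 0, 0, -0.6, 0], [0.8, 0, 0, -0.8, 0], [0.8, 0, 0, -0.95, 0], [0.8, 0, 0, -0.95, 0]])

```text
time: 8.7
tool_pos: [0.5062, 0.1279, 0.1867]
tcp_rot: [-2.251, -2.186, 0.009]
wrist_force: [-5.5, 0.9, -3.0]
width: 0.149
grip_force: 29.4
```

```bash
python3 - <<'E'
from h import *
im,d,c,T=cam("side"); save(cv2.resize(im[145:195,200:300],None,fx=7,fy=7,interpolation=cv2.INTER_CUBIC),"s5.png")
s=bot.read_state(); print(cup(s["tool_pos"]),s["wrist_force"],s["torque"],s["width"])
E
```

```text
[-0.14337602  0.08501547  0.18670254] [-5.51943753  0.50653555 -1.78703478] [0.06764337 1.05545094 0.0426727 ] 0.14722178194981067
```

View pics/s5.png

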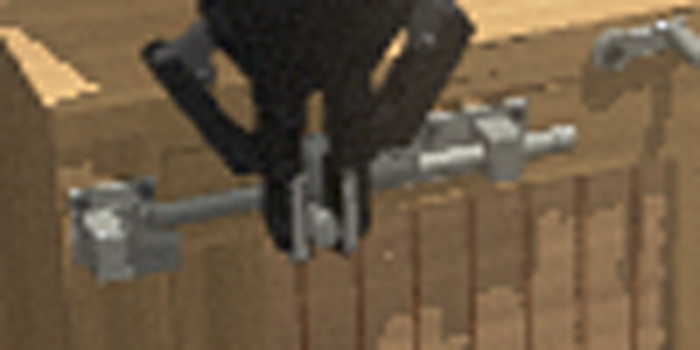

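The nose is now visibly raised above the lip at (160, 215). I'll lift a little more and start to pull.

Emit:
step_arm(motion=[[0.8, 0, 0, -0.2, 0], [0.8, 0, 0, -0.2, 0], [0.8, -0.2, 0.05, -0.2, -0.6], [0.8, -0.4, 0.09, -0.2, -1.1], [0.8, -0.6, 0.14, -0.2, -1.6], [0.8, -0.8, 0.18, -0.2, -2.2], [0.8, -0.8, 0.18, -0.2, -2.2]])

```text
time: 9.45
tool_pos: [0.5078, 0.1196, 0.1889]
tcp_rot: [-2.208, -2.228, 0.009]
wrist_force: [-6.0, -0.2, -2.8]
width: 0.147
grip_force: 29.3
```

Emit:
step_arm(motion=[[0.8, -0.4, 0.1, 0, -1], [0.8, -0.8, 0.23, 0, -2.2], [0.8, -1.2, 0.35, 0, -3.4], [0.8, -1.2, 0.35, 0, -3.4]])

```text
time: 9.85
tool_pos: [0.5109, 0.1072, 0.1886]
tcp_rot: [-2.141, -2.292, 0.011]
wrist_force: [-7.7, 0.0, -2.4]
width: 0.149
grip_force: 29.4
```

```bash
python3 - <<'E'
from h import *
im,d,c,T=cam("side"); save(cv2.resize(im[120:230,180:330],None,fx=5,fy=5,interpolation=cv2.INTER_CUBIC),"s6.png")
s=bot.read_state(); print(cup(s["tool_pos"]),s["wrist_force"],s["torque"],s["width"])
E
```

```text
[-0.16375644  0.07988698  0.18862224] [-8.49936499 -0.14063864 -2.35686461] [-0.11077786  1.41813586  0.08671976] 0.14818396995620575
```

View pics/s6.png

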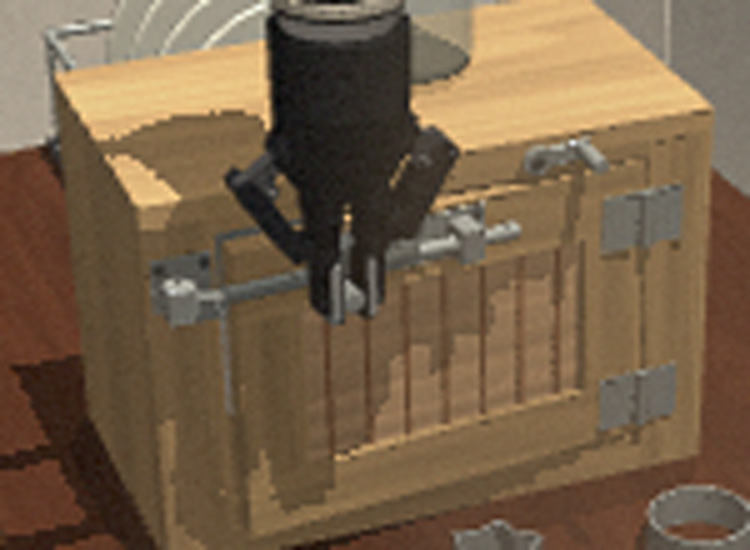

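The gap at the door's free edge is visible at (225, 240–410), so the nose is past the lip and the door is opening. I'll continue to about 0.35 rad.

Emit:
step_arm(motion=[[0.8, -0.5, 0.12, 0, -1.4], [0.8, -1.1, 0.3, 0, -3], [0.8, -1.6, 0.5, 0, -4.4], [0.8, -2.15, 0.7, 0, -5.9], [0.8, -2.65, 0.92, 0, -7.3], [0.8, -3.15, 1.15, 0, -8.7], [0.8, -3.6, 1.38, 0, -10.1], [0.8, -4.1, 1.62, 0, -11.6], [0.8, -4.6, 1.87, 0, -13], [0.8, -5.05, 2.12, 0, -14.4], [0.8, -5.05, 2.12, 0, -14.4], [0.8, -5.05, 2.12, 0, -14.4], [0.8, -5.05, 2.12, 0, -14.4], [0.8, -5.05, 2.12, 0, -14.4]])

```text
time: 11.3
tool_pos: [0.5319, 0.0567, 0.1872]
tcp_rot: [-1.833, -2.538, 0.022]
wrist_force: [-15.8, -6.3, -1.4]
width: 0.15
grip_force: 29.8
```

```bash
python3 - <<'E'
from h import *
im,d,c,T=cam("side"); save(cv2.resize(im[120:240,180:330],None,fx=5,fy=5,interpolation=cv2.INTER_CUBIC),"s7.png")
s=bot.read_state(); print(cup(s["tool_pos"]),s["wrist_force"],s["joint_vel"].round(4),s["width"],s["grip_force"])
E
```

```text
[-0.21382251  0.05746876  0.18715316] [-15.54148452  -6.88867355  -1.8867569 ] [ 0.0021 -0.0006  0.0007  0.0008  0.0002  0.0004] 0.14844846579045562 29.80203777551651
```

View pics/s7.png

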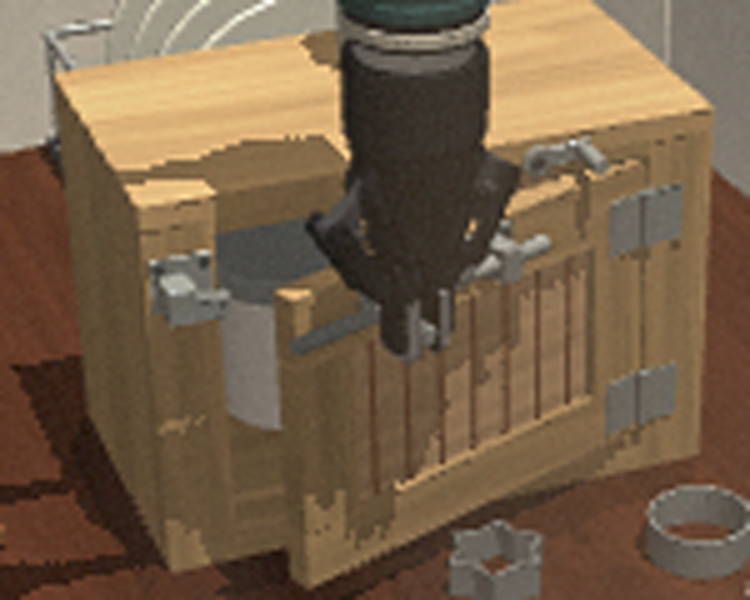

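The door stands about 0.35 rad open with the free edge at (295, 295). The bolt is drawn and gripped, the button is clear, the arm is still and the cutters are untouched.

```bash
python3 -c "
from workcell import bot; print(bot.finish_job())"
```

```text
the job is handed in; nothing more can be done
None
```

I handed the job in at about 11.4 s with the turn button swung clear, the bolt drawn and lifted over the keeper, and the door held by the knob about 0.35 rad (some 90 mm) open; no result was reported back.

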